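# Set the wind-up glue timer on the wreath stall

### The arm

A 6-joint arm with a two-finger parallel gripper is mounted at the origin on the work surface. World frame = base frame: x ahead of the robot, y to its left, z up, the work surface at z = 0. Lengths are in m, angles in rad, forces in N, time in s.
With the tool pointing down it reaches from about 0.425 to 0.925 m from the base axis. Payload 12.5 kg.
Tool frame: the origin (TCP) lies between the finger pads; the fingertips stand tip_reach ahead of it and the grasp point (between the pads) lies 11 mm behind it (tip_reach is the distance from the TCP to the fingertips, in m); z points along the fingers, y is the line along which they close (so a half turn about z gives the same grasp; the last joint's range is limited). The gripper opens to 85 mm and grips with 20 to 120 N. Pads are 22 mm wide; open, the fingers measure 114 mm over their backs; the gripper's body (76 mm by 85 mm) begins 54 mm behind the grasp point. The pads swing forward as they close: fully open they stand 13 mm farther back than shut.
Start: joints at [1.225, 0.491, 1.559, -0, 1.092, -0.106], TCP at [0.148, 0.607, 0.239] pointing down, gripper open.
Joint ranges: [-3.1, 3.1], [-0.84, 2.19], [0.05, 2.79], [-1.13, 4.28], [0.06, 2.93], [-2.69, 2.69]. Speed limits (rad/s): [2.22, 2.22, 2.79, 3.14, 3.14, 3.14].

### API

Orientations are given as a 3x3 rotation matrix whose columns are the frame's x, y, z axes.
In Python, from workcell import get_state, capture, hand_in, search_frame, masks_of, mark_of, tip_reach gives the robot as it stands.
- The arm moves only by the shell command python3 -m pendant 'ROWS' [FORCE]. ROWS is JSON, a list of rows, each a list of 3 entries, a list of its own where there are three numbers: the turn, a rotation vector about the tool's x, y, z in rad, then the shift along the tool's x, y, z in cm, then the closure, from 0 (fully open) to 1 (shut). A call has 1 to 5 rows; each row shifts and turns the commanded pose from where the row before left it, along the tool's axes as they then stand; what a row does not reach is not made up. A row lasts 1/10 s, in which the tool goes at most 50 mm and 8.59 degrees, less where a joint would pass 70% of its speed; a pose out of reach is approached as far as the arm can. A call is refused whole if a number of a shift passes 5 or a number of a turn 0.15, either way. A call with a gripper value outside its range is refused whole. The fingers move at their own pace and stop on an object; FORCE is the grip in N (left out, the last holds). Time passes only in rows, so rows that do not move let the fingers close. It gives the time, the measured TCP pose, the force, the opening and the grip force at its end, in the units of the state.
- get_state(): the state, without advancing time (a new reading comes with each control period).
- capture(name): name is "side" or "top"; returns a dict with "pixels" (384x512x3 uint8, blue, green, red), "fx", "fy", "cx", "cy" (pixels), "k1" (the pictures are not rectified: a ray, as slopes to the right and down, at radius r is drawn at 1 + k1 r^2 times it, then the intrinsics apply), "R" (3x3) and "t" (3): a world point X has camera coordinates R X + t. Camera axes: x right, y down, z forward; pixel columns grow to the right and rows downward; lengths in m; the calibration is good to about 2 mm. A picture is of the moment at which its call begins. There is no depth.
- hand_in(): hands the job in; it is judged then, once.
Trained networks look in a picture, given as the dict that the camera call returned (one of the last four; its "shot" number tells which), for a name from the list of things; names that differ only in an ending like _2 or _b are one class to them, and where a whole thing is asked for, a point or a joint stands for the part that bears it (a point fixed in the world has none). Each returns a list of dicts, best first, with "conf" (0 to 1); they miss things now and then, are a little off and sometimes report something else, mostly with a low value. They report only what shows in the picture. A call takes as long as a camera call. They do not tell look-alikes from the thing itself.
- search_frame(picture, query): "centre" ([column, row] in pixels, amid what is visible of it).
- masks_of(picture, query): "pixels" (384x512 bool, what is visible of it) and "centre" ([column, row] in pixels, amid what is visible of it).
- mark_of(picture, query): "centre" ([column, row] in pixels: a listed point, or the origin of a listed thing).
The state is a dict: "clock": time; "joint_pos": joint angles; "joint_velocities": joint speeds; "tau": joint torques, N m; "tcp_pos": TCP position; "tcp_rot": TCP orientation; "contact_force": force on the tool from outside, world axes, zero at the start; "torque": the same for the moment, N m; "width": finger opening in m; "gripper_force": force on a finger pad.
Only numpy, scipy, OpenCV 4.12 (cv2) and the standard library are available. Lean on these libraries where they do the work, as an engineer would, in place of code of your own. Each camera call takes 0.05 s, during which the arm holds its last target. There are 200 camera calls.

### The job

The wreath's glue needs five minutes, so set the small round wind-up timer on the counter, the way a short time is set on such a timer: first wind its dial clockwise well past ten minutes, then bring it back to five and let go. The timer is so light that it turns along with its stiff dial, so press down on it firmly enough, but without leaning hard on its thin case, that it stays standing where it is and facing the way it faces. Leave everything else on the counter alone.

Things in the scene. Friction and masses are not known exactly. Their poses are not given: they have to be found in the camera images.
- timer: The wind-up timer, loose, about 0.19 kg (hidden, 0.7 to 1.4 times): white drum 80 mm across, 34 mm high, on four small feet, a grey dial on top. Origin on its axis at the underside, z up. The zero mark is on its -x side. Thin case: it cracks if pressed on the counter with over 28 N. Pushed down with less than about 7 to 13 N (hidden) it turns along with the dial; 15 to 22 N holds it.
- timer_dial (a joint): Angle of the dial relative to the timer's own drum, rad, growing clockwise seen from above: 0 = pointer at the zero mark, 0.524 = five minutes, 1.047 = ten minutes, stop at 5.76 (55 minutes). Stiff: about 0.20 N m to turn it either way; it stays where it is left (it runs down too slowly to notice). It starts with 0 to 2 minutes (0 to 0.21 rad) on it.
- dial_grip (a point): Point on the dial's axis, mid-height of its grip bar, 15 mm above the skirt. The dial: a flat round skirt 60 mm across, its top 40.6 mm above the counter when pushed home, with an upright bar across its middle, 48 mm long, 11 mm thick, 24 mm high (to 64.6 mm). x of this frame runs along the bar; the -x end, with a white line, is the pointer. Skirt and bar move as one; either can be pressed on.
- zero_mark (a point): The zero mark, a black diamond on the rim of the drum's top face, 38 mm from the axis towards the timer's -x, 34 mm above the counter. It does not turn with the dial, so it shows whether the timer turned or slid. Black ticks run clockwise from it, one a minute, 6 degrees (0.105 rad) apart, longer at every 5 and longest at every 15 minutes.
- counter: The plank counter on which everything stands, top at height 0. It gives the timer little grip (friction about 0.5 to 0.7). The timer's worn dial is loose on its shaft: it stands 0 to 4 mm above its home height, slides down under 1 N, and only at home does a push reach the timer. From there all is rigid: the push grows by some 10 N or more within a mm, so it must be felt rather than measured.
- candle_glass: Bystander: open glass with a red candle, 70 mm across, 68 mm high, origin under its centre.
- twine_reel: Bystander: wooden reel of twine standing on end, 64 mm across, 60 mm high, origin under its centre.
- wreath: Bystander: the freshly glued wreath of cones lying flat, about 215 mm across, 60 mm high, origin under its centre.
- glue_bottle: Bystander: white glue bottle, 52 mm across, 130 mm high, origin under its centre.
- cone_tree0: Bystander: brown cone made into a little tree on a wooden disc, 76 mm across, 108 mm high, origin under its centre.
- cone_tree1: Bystander: whitened cone tree, same size.
- gift_box: Bystander: flat cardboard gift box, 160 x 160 x 35 mm, origin under its centre.
- glue_brush: Bystander: glue brush lying on the counter, 170 mm long along its x.
Not all that is in view belongs to the job. Leave any green or turquoise look-alike of the timer alone.

How it is judged:
By the outcome, as a careful person would: the job done as asked, in the order asked, and still so for the second after the job is handed in, with the robot touching nothing.
It also fails if it takes over 54 s, if anything falls off the work surface, if the arm or the gripper's body presses on something with over 40 N, if the wrist force passes 120 N, or if a joint passes its speed limit or range.

## Working session

There is one attempt and no reset: what is moved stays moved. The work goes in short steps, Python scripts to look and compute and a shell command to move; the robot and the scene stay as the last step left them, time stands still between calls to the robot, and variables do not carry over. Pictures are saved under pics/ and viewed, at most 10 in all, crops included, and the job is handed in when it is done.

```bash
mkdir -p pics; cat > h.py <<'E'
import numpy as np, cv2
from workcell import *
def ray(p,c):
    K=np.array([[p["fx"],0,p["cx"]],[0,p["fy"],p["cy"]],[0,0,1.]])
    u=cv2.undistortPoints(np.array([[c]],float),K,np.array([p["k1"],0,0,0,0.]))[0,0]
    R=np.array(p["R"]);t=np.array(p["t"])
    return -R.T@t, R.T@np.array([u[0],u[1],1.])
def at(p,c,z):
    o,d=ray(p,c); return o+d*(z-o[2])/d[2]
def pix(p,X):
    K=np.array([[p["fx"],0,p["cx"]],[0,p["fy"],p["cy"]],[0,0,1.]])
    return cv2.projectPoints(np.array([X],float),cv2.Rodrigues(np.array(p["R"]))[0],np.array(p["t"],float),K,np.array([p["k1"],0,0,0,0.]))[0][0,0]
E
python3 - <<'E'
from h import *
np.set_printoptions(precision=4,suppress=True)
print(get_state(), tip_reach)
for n in ("top","side"):
    p=capture(n); cv2.imwrite(f"pics/{n}0.png",p["pixels"])
    print(n,p["fx"],-np.array(p["R"]).T@np.array(p["t"]))
    for q,z in (("timer",0),("dial_grip",.058),("zero_mark",.034)):
        for m in mark_of(p,q): print(q,m["conf"],m["centre"],at(p,m["centre"],z))
E
```

```text
{'clock': 0.0, 'joint_pos': array([ 1.2254,  0.4916,  1.5595, -0.    ,  1.0917, -0.1056]), 'joint_velocities': array([ 0.    , -0.001 ,  0.0002,  0.0003,  0.0001,  0.0009]), 'tau': array([ -0.002 , -61.8452, -26.1585,  -0.0002,   0.0041,   0.    ]), 'tcp_pos': array([0.1484, 0.6069, 0.2387]), 'tcp_rot': array([[-0.9714,  0.2375, -0.0004],
       [ 0.2375,  0.9714, -0.0011],
       [ 0.0001, -0.0011, -1.    ]]), 'contact_force': array([0.3735, 0.5425, 0.1193]), 'torque': array([-0.0122, -0.0522, -0.0344]), 'gripper_force': 0.0, 'width': 0.08549959826173101} 0.008
top 364.03994683856047 [0.3389 0.0016 1.0701]
timer 0.77 [207.6, 192.0] [0.5794 0.1433 0.    ]
timer 0.69 [183.6, 266.0] [0.3618 0.2151 0.    ]
timer 0.68 [165.4, 193.5] [0.5793 0.2716 0.    ]
timer 0.66 [188.1, 226.7] [0.4762 0.202  0.    ]
timer 0.66 [260.5, 200.6] [ 0.5475 -0.0151  0.    ]
dial_grip 0.79 [160.6, 189.4] [0.5788 0.2711 0.058 ]
dial_grip 0.73 [184.4, 227.1] [0.468  0.2015 0.058 ]
dial_grip 0.73 [205.4, 183.2] [0.5925 0.1418 0.058 ]
dial_grip 0.63 [177.2, 261.5] [0.3733 0.2213 0.058 ]
zero_mark 0.93 [155.9, 19
[... 204 characters left out ...]
0] [0.4746 0.1996 0.    ]
timer 0.76 [225.9, 277.8] [0.5733 0.2729 0.    ]
timer 0.68 [236.8, 241.6] [0.5818 0.144  0.    ]
timer 0.64 [303.5, 276.7] [0.3597 0.2068 0.    ]
timer 0.37 [279.7, 131.2] [ 0.5808 -0.4296  0.    ]
dial_grip 0.8 [266.2, 253.7] [0.4757 0.1982 0.058 ]
dial_grip 0.69 [234.2, 231.9] [0.5862 0.1513 0.058 ]
dial_grip 0.62 [224.6, 264.6] [0.577  0.2652 0.058 ]
dial_grip 0.54 [303.9, 264.3] [0.3662 0.2025 0.058 ]
zero_mark 0.74 [295.7, 259.7] [0.392  0.1788 0.034 ]
zero_mark 0.72 [237.3, 222.4] [0.5944 0.0971 0.034 ]
zero_mark 0.56 [281.5, 257.1] [0.4334 0.1816 0.034 ]
zero_mark 0.56 [229.1, 279.1] [0.5559 0.2919 0.034 ]
zero_mark 0.54 [212.0, 334.8] [0.5472 0.4521 0.034 ]
```

```bash
python3 - <<'E'
import cv2,numpy as np
a=cv2.imread("pics/top0.png")[150:300,130:290]; b=cv2.imread("pics/side0.png")[190:330,180:340]
a=cv2.resize(a,None,fx=5,fy=5,interpolation=cv2.INTER_CUBIC)[:600]; cv2.imwrite("pics/a.png",a)
b=cv2.resize(b,None,fx=4,fy=4,interpolation=cv2.INTER_CUBIC); cv2.imwrite("pics/b.png",b)
E
```

```text
(no output)
```

View pics/top0.png

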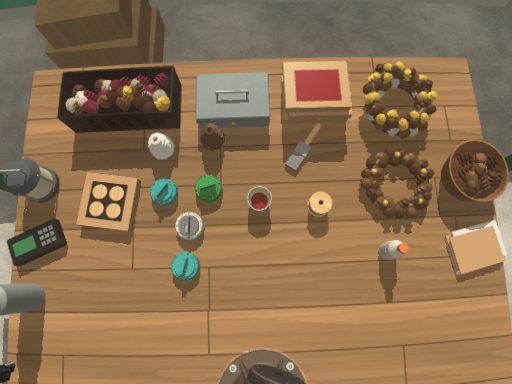

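View pics/a.png

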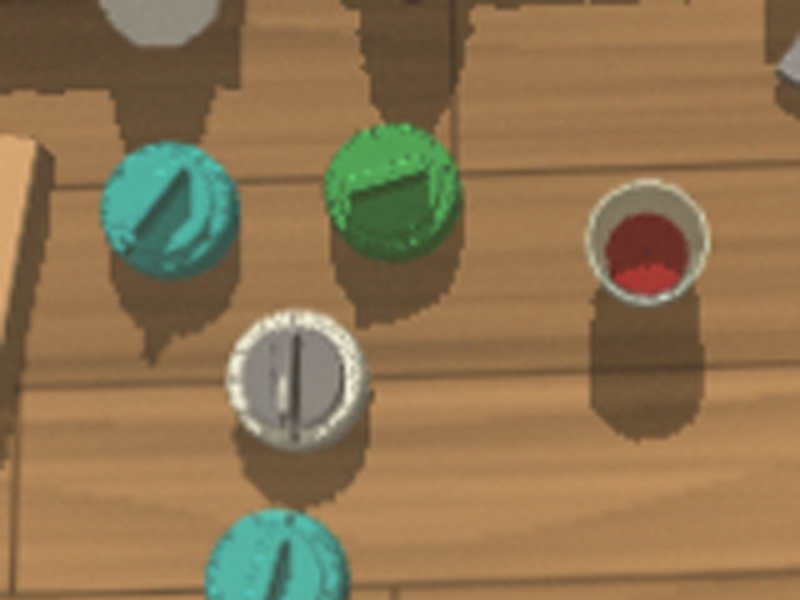

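View pics/b.png

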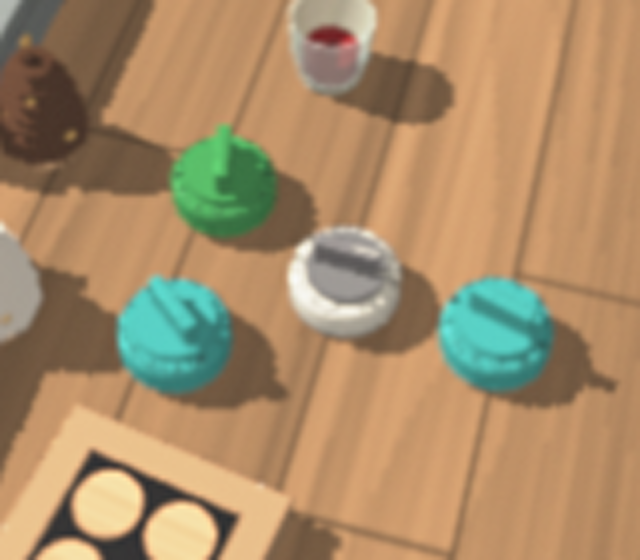

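The top view shows the white timer at about (189,226), i.e. world (0.475, 0.200). Green and turquoise look-alikes stand at (208,189), (165,192) and (185,266). Its bar lies roughly along world x. Next I'll rectify both views at drum-top height to get the zero mark and the centre.

```bash
cat >> h.py <<'E'
def rect(p,c,z,S=4,H=50):
    n=int(2*H*S); ii=np.arange(n)
    # up = +x world, left = +y
    X=np.array([[c[0]+(n/2-r)/S/1000, c[1]+(n/2-q)/S/1000, z] for r in ii for q in ii])
    K=np.array([[p["fx"],0,p["cx"]],[0,p["fy"],p["cy"]],[0,0,1.]])
    m=cv2.projectPoints(X,cv2.Rodrigues(np.array(p["R"]))[0],np.array(p["t"],float),K,np.array([p["k1"],0,0,0,0.]))[0].reshape(n,n,2).astype(np.float32)
    return cv2.remap(p["pixels"],m[...,0],m[...,1],cv2.INTER_CUBIC)
E
python3 - <<'E'
from h import *
np.set_printoptions(precision=4,suppress=True)
ims=[];acc={}
for n in ("top","side"):
    for k in range(2):
        p=capture(n)
        for q,z in (("timer",0),("dial_grip",.058),("zero_mark",.034)):
            for m in mark_of(p,q):
                X=at(p,m["centre"],z)
                if np.hypot(X[0]-.475,X[1]-.2)<.055: print(n,q,m["conf"],X)
    r=rect(p,(.475,.2),.034)
    g=(r.min(2)>120)|((r.max(2).astype(int)-r.min(2))<25)
    nl,lab,st,ce=cv2.connectedComponentsWithStats(g.astype(np.uint8)); i=lab[200,200] or 1+np.argmax(st[1:,4])
    cs=cv2.findContours((lab==i).astype(np.uint8),cv2.RETR_EXTERNAL,cv2.CHAIN_APPROX_NONE)[0]
    h=cv2.convexHull(cs[0]); print(cv2.fitEllipse(h), cv2.minEnclosingCircle(h))
    for a in range(0,400,40): cv2.line(r,(a,0),(a,4),(0,0,255)),cv2.line(r,(0,a),(4,a),(0,0,255))
    ims.append(r)
cv2.imwrite("pics/r.png",np.hstack(ims))
E
```

```text
top timer 0.78 [0.4874 0.196  0.    ]
top dial_grip 0.82 [0.4776 0.1923 0.058 ]
top zero_mark 0.86 [0.4297 0.1898 0.034 ]
top timer 0.91 [0.4834 0.1921 0.    ]
top dial_grip 0.65 [0.4734 0.1928 0.058 ]
top zero_mark 0.85 [0.4298 0.1849 0.034 ]
((227.82955932617188, 196.1734619140625), (317.1744079589844, 334.6829833984375), 130.7586212158203) ((225.5, 199.5), 167.96588134765625)
side timer 0.62 [0.4655 0.1983 0.    ]
side dial_grip 0.72 [0.4801 0.2037 0.058 ]
side zero_mark 0.75 [0.4323 0.2026 0.034 ]
side timer 0.72 [0.4733 0.1942 0.    ]
side dial_grip 0.53 [0.4768 0.1943 0.058 ]
side zero_mark 0.67 [0.4408 0.1866 0.034 ]
((194.828857421875, 195.861572265625), (339.29248046875, 381.7828369140625), 83.66448211669922) ((198.34429931640625, 198.85926818847656), 190.55970764160156)
```

View pics/r.png

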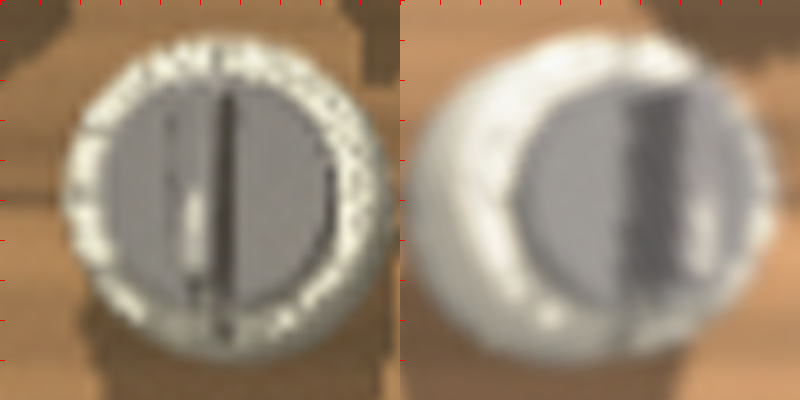

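The zero mark is at about (225,335) and the 30-minute tick at (218,55) in the rectified top view. That puts the timer centre at (0.476, 0.195) and its yaw at about +0.025. The bar is nearly along x with the white pointer end towards -x, so the dial is near 0. I'll move above it now.

```bash
for i in 1 2; do :; done
python3 -m pendant '[[[0,0,0],[-3.8,-2.9,0],0.7],[[0,0,0],[-3.8,-2.9,0],0.7],[[0,0,0],[-3.8,-2.9,0],0.7],[[0,0,0],[-3.8,-2.9,0],0.7],[[0,0,0],[-3.8,-2.9,0],0.7]]' 30
python3 -m pendant '[[[0,0,0],[-3.8,-2.9,0],0.7],[[0,0,0],[-3.8,-2.9,0],0.7],[[0,0,0],[-3.8,-2.9,0],0.7],[[0,0,0],[-3.8,-2.9,0],0.7],[[0,0,0],[-3.8,-2.9,0],0.7]]'
python3 -m pendant '[[[0,0,0],[-3.6,-2.9,0],0.7],[[0,0,-0.12],[0,0,0],0.7],[[0,0,-0.12],[0,0,0],0.7],[[0,0,0],[0,0,0],0.7]]'
```

```text
clock: 1.7
tcp_pos: [0.2994, 0.4196, 0.2395]
tcp_rot: [[-0.971, 0.237, 0.0], [0.237, 0.971, 0.0], [-0.0, 0.0, -1.0]]
contact_force: [0.6, 0.7, 1.0]
width: 0.0251
gripper_force: 0.0
clock: 2.2
tcp_pos: [0.4497, 0.2335, 0.2395]
tcp_rot: [[-0.971, 0.238, 0.0], [0.238, 0.971, 0.0], [-0.0, 0.0, -1.0]]
contact_force: [1.1, 0.1, 0.2]
width: 0.0256
gripper_force: 0.0
clock: 2.6
tcp_pos: [0.477, 0.198, 0.2393]
tcp_rot: [[-1.0, -0.001, 0.0], [-0.001, 1.0, 0.0], [-0.0, 0.0, -1.0]]
contact_force: [0.2, -0.8, 0.2]
width: 0.0256
gripper_force: 0.0
```

```bash

python3 -m pendant '[[[0,0,0],[0.1,-0.3,4],0.7],[[0,0,0],[0,0,4],0.7],[[0,0,0],[0,0,4],0.7],[[0,0,0],[0,0,2.5],0.7],[[0,0,0],[0,0,0],0.7]]'
python3 - <<'E'
from h import *
s=get_state(); print(s["tcp_pos"],s["contact_force"])
a=capture("top"); b=capture("side"); t=s["tcp_pos"]
ims=[]
for p in(a,b):
    c=pix(p,[.476,.195,.06]); x,y=int(c[0]),int(c[1])
    im=cv2.resize(p["pixels"][y-33:y+33,x-33:x+33],(396,396),interpolation=cv2.INTER_CUBIC); ims.append(im)
    print(x,y)
cv2.imwrite("pics/n1.png",np.hstack(ims))
E
```

```text
clock: 3.1
tcp_pos: [0.4744, 0.1954, 0.0918]
tcp_rot: [[-1.0, 0.002, -0.005], [0.002, 1.0, -0.001], [0.005, -0.001, -1.0]]
contact_force: [0.8, 0.5, -0.1]
width: 0.0253
gripper_force: 0.0
[0.47438408 0.19539137 0.09175179] [ 0.79475386  0.52229098 -0.1469267 ]
186 224
266 252
```

View pics/n1.png

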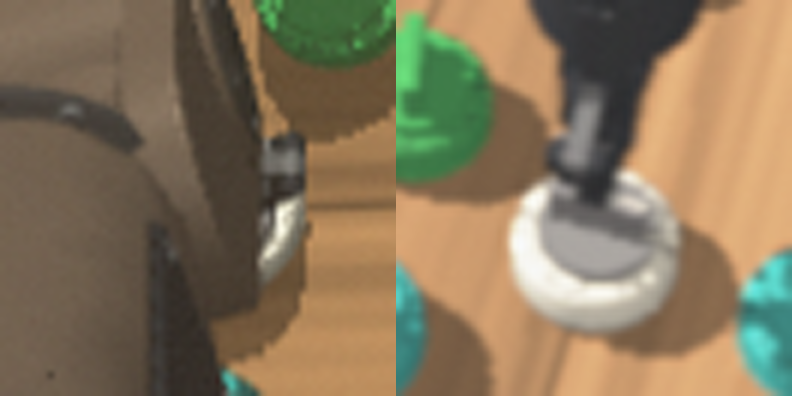

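The top view is blocked by the arm. The side view shows the fingers centred above the bar. I'll lower around the bar with the wide gap first.

```bash

python3 -m pendant '[[[0,0,0],[-0.1,0,1],0.7],[[0,0,0],[0,0,1],0.7],[[0,0,0],[0,0,0.8],0.7],[[0,0,0],[0,0,0],0.7],[[0,0,0],[0,0,0],0.7]]'
python3 -m pendant '[[[0,0,0],[0,0,0],0.8],[[0,0,0],[0,0,0],0.8],[[0,0,0],[0,0,0],0.8]]'
python3 - <<'E'
from h import *
p=capture("side");c=pix(p,[.476,.195,.06]); x,y=int(c[0]),int(c[1])
cv2.imwrite("pics/n2.png",cv2.resize(p["pixels"][y-33:y+33,x-33:x+33],(594,594),interpolation=cv2.INTER_CUBIC))
E
```

```text
clock: 3.7
tcp_pos: [0.4767, 0.1955, 0.0662]
tcp_rot: [[-1.0, -0.0, -0.0], [-0.0, 1.0, -0.0], [0.0, -0.0, -1.0]]
contact_force: [0.7, -0.3, -1.0]
width: 0.0256
gripper_force: 0.0
clock: 4.0
tcp_pos: [0.4768, 0.1955, 0.0665]
tcp_rot: [[-1.0, -0.0, 0.0], [-0.0, 1.0, 0.0], [-0.0, 0.0, -1.0]]
contact_force: [-0.6, -0.2, 0.1]
width: 0.0175
gripper_force: 0.0
```

View pics/n2.png

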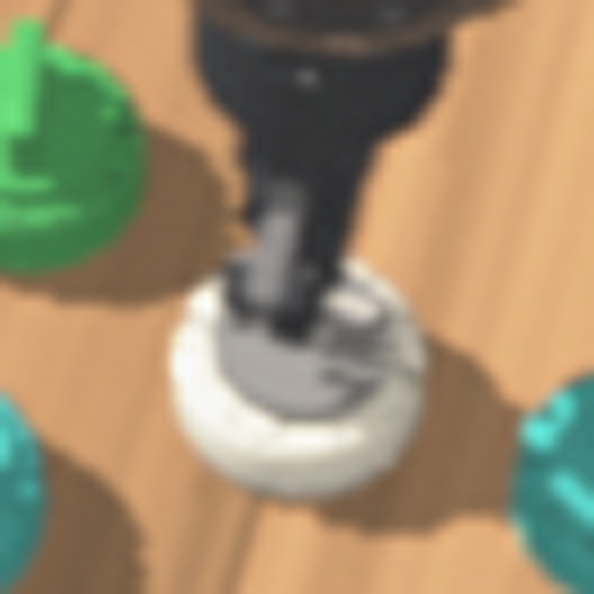

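```bash
python3 - <<'E'
from h import *
np.set_printoptions(precision=1,suppress=True)
p=capture("side");c=pix(p,[.476,.195,.06]); x,y=int(c[0]),int(c[1])
f=lambda X:(pix(p,X)-[x-33,y-33])*9
t=get_state()["tcp_pos"]
for d in(-.024,.024): print("bar",f([.476+d,.195,.0666]),f([.476+d,.2005,.0426]))
for d in(-.011,.011):
  for yy in(.0088,.02,-.0088): print("tip",d,yy,f([t[0]+d,t[1]+yy,t[2]-.008]))
print("drum top edge", [f([.476+.04*np.cos(a),.195+.04*np.sin(a),.034]) for a in (0,np.pi/2,np.pi,-np.pi/2)])
E
```

```text
bar [376.  306.8] [367.6 362.8]
bar [227.9 270.5] [221.6 326.6]
tip -0.011 0.0088 [324.6 334.8]
tip -0.011 0.02 [315.6 364.2]
tip -0.011 -0.0088 [338.5 289.4]
tip 0.011 0.0088 [256.8 318. ]
tip 0.011 0.02 [247.3 347.2]
tip 0.011 -0.0088 [271.3 272.9]
drum top edge [array([177.9, 315.4]), array([265.2, 449.7]), array([419. , 375.2]), array([328.8, 245.5])]
```

The projections match the picture (rim 178–419, bar end about (376,307), tips about (290,335)), so the fingers straddle the bar. I'll go down to the skirt by feel.

```bash

python3 -m pendant '[[[0,0,0],[0,0,0.6],0.8],[[0,0,0],[0,0,0.4],0.8],[[0,0,0],[0,0,0],0.8],[[0,0,0],[0,0,0],0.8]]' | grep -v rot
python3 -m pendant '[[[0,0,0],[0,0,0.2],0.8],[[0,0,0],[0,0,0],0.8]]'| grep -v rot
python3 -m pendant '[[[0,0,0],[0,0,0.1],0.8],[[0,0,0],[0,0,0],0.8]]'| grep -v rot
```

```text
clock: 4.5
tcp_pos: [0.4767, 0.1955, 0.056]
contact_force: [0.1, 0.6, 0.5]
width: 0.017
gripper_force: 0.0
clock: 4.7
tcp_pos: [0.4768, 0.1955, 0.0542]
contact_force: [0.1, -0.2, -0.1]
width: 0.0166
gripper_force: 0.0
clock: 4.9
tcp_pos: [0.4767, 0.1955, 0.0532]
contact_force: [-0.4, 0.8, 1.3]
width: 0.017
gripper_force: 0.0
```

```bash

python3 -m pendant '[[[0,0,0],[0,0,0.1],0.8],[[0,0,0],[0,0,0],0.8]]'| grep -v rot
python3 -m pendant '[[[0,0,0],[0,0,0.1],0.8],[[0,0,0],[0,0,0],0.8]]'| grep -v rot
python3 -m pendant '[[[0,0,0],[0,0,0.05],0.8],[[0,0,0],[0,0,0],0.8]]'| grep -v rot
```

```text
clock: 5.1
tcp_pos: [0.4767, 0.1955, 0.0522]
contact_force: [0.1, 0.1, -0.2]
width: 0.0171
gripper_force: 0.0
clock: 5.3
tcp_pos: [0.4767, 0.1955, 0.0512]
contact_force: [0.2, 0.1, -0.6]
width: 0.0172
gripper_force: 0.0
clock: 5.5
tcp_pos: [0.4768, 0.1954, 0.0508]
contact_force: [-0.7, -1.1, 0.1]
width: 0.0169
gripper_force: 0.0
```

```bash

python3 -m pendant '[[[0,0,0],[0,0,0.05],0.8],[[0,0,0],[0,0,0],0.8]]'| grep -v rot
python3 -m pendant '[[[0,0,0],[0,0,0.05],0.8],[[0,0,0],[0,0,0],0.8]]'| grep -v rot
```

```text
clock: 5.7
tcp_pos: [0.4768, 0.1955, 0.0503]
contact_force: [0.2, -0.1, -0.2]
width: 0.0171
gripper_force: 0.0
clock: 5.9
tcp_pos: [0.4767, 0.1955, 0.0498]
contact_force: [-0.5, -0.4, -0.3]
width: 0.0169
gripper_force: 0.0
```

```bash

python3 -m pendant '[[[0,0,0],[0,0,0.04],0.8],[[0,0,0],[0,0,0],0.8]]'| grep -v rot
```

```text
clock: 6.1
tcp_pos: [0.4768, 0.1955, 0.0494]
contact_force: [0.3, -1.0, 1.0]
width: 0.0169
gripper_force: 0.0
```

```bash

python3 -m pendant '[[[0,0,0],[0,0,0.04],0.8],[[0,0,0],[0,0,0],0.8]]'| grep -v rot
python3 -m pendant '[[[0,0,0],[0,0,0.04],0.8],[[0,0,0],[0,0,0],0.8]]'| grep -v rot
```

```text
clock: 6.3
tcp_pos: [0.4767, 0.1955, 0.049]
contact_force: [0.2, 0.6, -0.3]
width: 0.0176
gripper_force: 0.0
clock: 6.5
tcp_pos: [0.4768, 0.1955, 0.0487]
contact_force: [-0.6, -0.1, 3.6]
width: 0.017
gripper_force: 1.2
```

```bash

python3 -m pendant '[[[0,0,0],[0,0,0.04],0.8],[[0,0,0],[0,0,0],0.8]]'| grep -v rot
```

```text
clock: 6.7
tcp_pos: [0.4769, 0.1955, 0.0486]
contact_force: [-0.4, -0.4, 7.1]
width: 0.0168
gripper_force: 3.5
```

Contact with the skirt came at TCP z ≈ 0.0487 and the push is now 7 N. I'll narrow the fingers in steps and watch the lateral force.

```bash

python3 -m pendant '[[[0,0,0],[0,0,0],0.82],[[0,0,0],[0,0,0],0.82],[[0,0,0],[0,0,0],0.82]]'| grep -v rot
python3 -m pendant '[[[0,0,0],[0,0,0],0.835],[[0,0,0],[0,0,0],0.835],[[0,0,0],[0,0,0],0.835]]' | grep -v rot
```

```text
clock: 7.0
tcp_pos: [0.4769, 0.1954, 0.0486]
contact_force: [-0.9, -1.5, 6.9]
width: 0.0154
gripper_force: 3.7
clock: 7.3
tcp_pos: [0.4769, 0.1951, 0.0486]
contact_force: [-1.6, -4.7, 7.8]
width: 0.0142
gripper_force: 4.0
```

Fy of -4.7 N means the -y finger already touches the bar, so the bar sits about 1.6 mm toward -y. I'll unload, shift by that much and press again.

```bash

python3 -m pendant '[[[0,0,0],[0,-0.05,-0.06],0.82],[[0,0,0],[0,-0.1,-0.06],0.82],[[0,0,0],[0,0,0],0.82],[[0,0,0],[0,0,0],0.835],[[0,0,0],[0,0,0],0.835]]'| grep -v rot
python3 -m pendant '[[[0,0,0],[0,0,0.06],0.835],[[0,0,0],[0,0,0.04],0.835],[[0,0,0],[0,0,0],0.835]]'| grep -v rot
```

```text
clock: 7.8
tcp_pos: [0.4767, 0.194, 0.0493]
contact_force: [0.2, 0.2, 0.2]
width: 0.0142
gripper_force: 0.2
clock: 8.1
tcp_pos: [0.4769, 0.194, 0.0486]
contact_force: [-1.2, -0.3, 5.5]
width: 0.0138
gripper_force: 2.9
```

```bash

python3 -m pendant '[[[0,0,0],[0,0,0.02],0.845],[[0,0,0],[0,0,0],0.845],[[0,0,0],[0,0,0],0.845]]'| grep -v rot
python3 -m pendant '[[[0,0,0],[0,0,0],0.855],[[0,0,0],[0,0,0],0.855],[[0,0,0],[0,0,0],0.855]]'| grep -v rot
```

```text
clock: 8.4
tcp_pos: [0.4769, 0.1943, 0.0486]
contact_force: [-2.1, 3.0, 7.5]
width: 0.0129
gripper_force: 3.9
clock: 8.7
tcp_pos: [0.477, 0.1945, 0.0487]
contact_force: [-2.2, 4.5, 7.6]
width: 0.0127
gripper_force: 3.9
```

Combining both contacts puts the bar centre at y ≈ 0.1944 and skewed about 0.08 rad. I'll back off a little, recentre, turn clockwise slightly and re-press.

```bash

python3 -m pendant '[[[0,0,0],[0,0,-0.06],0.83],[[0,0,0.08],[0,0.05,-0.06],0.83],[[0,0,0],[0,0,0],0.83],[[0,0,0],[0,0,0],0.83]]'
python3 -m pendant '[[[0,0,0],[0,0,0.08],0.835],[[0,0,0],[0,0,0.06],0.835],[[0,0,0],[0,0,0],0.845],[[0,0,0],[0,0,0],0.845]]'
python3 -c "
from workcell import *;print(get_state()['torque'])"
```

```text
clock: 9.1
tcp_pos: [0.4767, 0.1944, 0.0493]
tcp_rot: [[-0.997, 0.078, -0.0], [0.078, 0.997, -0.0], [0.0, -0.0, -1.0]]
contact_force: [0.4, 0.2, 1.1]
width: 0.0144
gripper_force: 0.0
clock: 9.5
tcp_pos: [0.4769, 0.1945, 0.0486]
tcp_rot: [[-0.997, 0.079, 0.001], [0.079, 0.997, 0.0], [-0.001, 0.0, -1.0]]
contact_force: [-1.2, -0.3, 10.0]
width: 0.0131
gripper_force: 5.0
[-0.01154412  0.24567338  0.00646448]
```

```bash

python3 -m pendant '[[[0,0,0],[0,0,0.04],0.855],[[0,0,0],[0,0,0],0.855],[[0,0,0],[0,0,0],0.855]]'| grep -v rot
python3 -m pendant '[[[0,0,0],[0,0,0],0.865],[[0,0,0],[0,0,0],0.865],[[0,0,0],[0,0,0],0.865]]'| grep -v rot
python3 -c "
from workcell import *;print(get_state()['torque'])"
```

```text
clock: 9.8
tcp_pos: [0.4771, 0.1947, 0.0485]
contact_force: [-3.1, 1.2, 14.5]
width: 0.0125
gripper_force: 7.5
clock: 10.1
tcp_pos: [0.4771, 0.1949, 0.0485]
contact_force: [-2.4, 3.1, 14.1]
width: 0.0117
gripper_force: 7.5
[0.5969094  0.51610265 0.05630376]
```

```bash

python3 -m pendant '[[[0,0,0],[0,0.03,0.02],0.865],[[0,0,0],[0,0,0],0.87],[[0,0,0],[0,0,0],0.87]]'| grep -v rot
python3 -m pendant '[[[0,0,0],[0,0,0],0.89],[[0,0,0],[0,0,0],0.89],[[0,0,0],[0,0,0],0.89]]' 30
python3 -c "
from workcell import *;print(get_state()['torque'])"
```

```text
clock: 10.4
tcp_pos: [0.4771, 0.1951, 0.0485]
contact_force: [-3.5, 1.8, 15.9]
width: 0.0117
gripper_force: 13.9
clock: 10.7
tcp_pos: [0.4772, 0.1951, 0.0485]
tcp_rot: [[-0.997, 0.078, 0.002], [0.078, 0.997, 0.001], [-0.002, 0.001, -1.0]]
contact_force: [-3.7, 2.3, 17.6]
width: 0.0106
gripper_force: 34.1
[0.34162425 0.55446043 0.1658914 ]
```

The bar is gripped, with an 18 N press. I'll turn clockwise in short steps, watching the press and the side force.

```bash

python3 -m pendant '[[[0,0,0.05],[0.02,0,0],0.89],[[0,0,0.08],[0,0,0],0.89],[[0,0,0.08],[0,0,0],0.89],[[0,0,0],[0,0,0],0.89]]'
python3 -c "
from workcell import *;print(get_state()['torque'])"
```

```text
clock: 11.1
tcp_pos: [0.4771, 0.1951, 0.0485]
tcp_rot: [[-0.958, 0.287, 0.002], [0.287, 0.958, 0.001], [-0.002, 0.001, -1.0]]
contact_force: [-2.8, 1.8, 16.8]
width: 0.0106
gripper_force: 33.9
[0.18601779 0.40762946 0.03062548]
```

```bash

python3 -m pendant '[[[0,0,0.08],[0,0,0],0.89],[[0,0,0.08],[0,0,0],0.89]]' | grep -v tcp
python3 -c "
from workcell import *;print(get_state()['torque'])"
python3 -m pendant '[[[0,0,0.08],[0,0,0],0.89],[[0,0,0.08],[0,0,0],0.89]]' | grep -v tcp
python3 - <<'E'
from h import *
print(get_state()['torque'],get_state()['tcp_pos'],get_state()['tcp_rot'][:2,0])
p=capture("side");c=pix(p,[.476,.195,.04]); x,y=int(c[0]),int(c[1])
for m in mark_of(p,"zero_mark"):
    X=at(p,m["centre"],.034)
    if np.hypot(X[0]-.475,X[1]-.195)<.055: print(m["conf"],m["centre"],X)
cv2.imwrite("pics/n3.png",cv2.resize(p["pixels"][y-25:y+25,x-25:x+25],(600,600),interpolation=cv2.INTER_CUBIC))
E
```

```text
clock: 11.3
contact_force: [-2.9, 1.4, 16.6]
width: 0.0105
gripper_force: 35.1
[0.28398767 0.43855393 0.23045929]
clock: 11.5
contact_force: [-2.9, 0.1, 17.2]
width: 0.0104
gripper_force: 35.1
[0.27214295 0.44119728 0.20918668] [0.47711008 0.19509876 0.04851435] [-0.81884612  0.57401157]
0.81 [279.5, 259.3] [0.43723078 0.19050337 0.034     ]
```

View pics/n3.png

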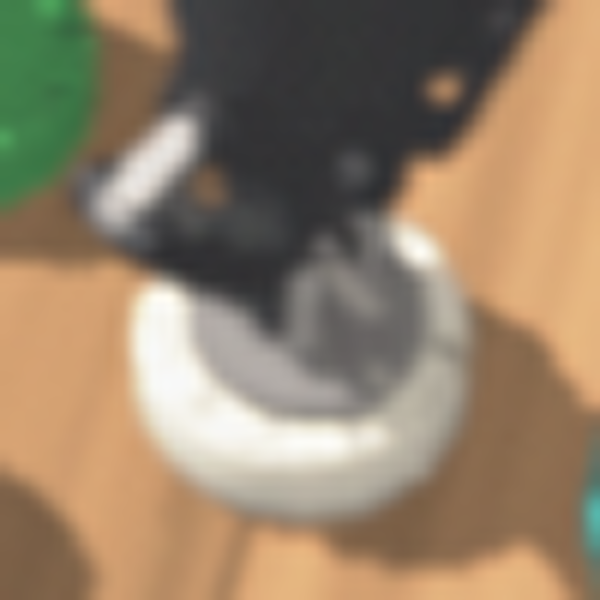

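Torque is steady at about 0.2 N m. The zero mark, at crop (445,342), has stayed put while the bar turned, so I continue winding to about 1.5 rad.

```bash

python3 -m pendant '[[[0,0,0.08],[0,0,0.01],0.89],[[0,0,0.08],[0,0,0],0.89],[[0,0,0.08],[0,0,0],0.89],[[0,0,0.08],[0,0,0],0.89]]' | grep -v rot
python3 -m pendant '[[[0,0,0.08],[0,0,0],0.89],[[0,0,0.08],[0,0,0],0.89],[[0,0,0.08],[0,0,0],0.89],[[0,0,0.08],[0,0,0],0.89]]' | grep -v rot
python3 -m pendant '[[[0,0,0.08],[0,0,0],0.89],[[0,0,0.08],[0,0,0],0.89],[[0,0,0.08],[0,0,0],0.89],[[0,0,0],[0,0,0],0.89]]'
python3 -c "
from workcell import *;print(get_state()['torque'],get_state()['joint_pos'])"
```

```text
clock: 12.0
tcp_pos: [0.4771, 0.1951, 0.0484]
contact_force: [-2.4, 1.3, 18.1]
width: 0.0105
gripper_force: 36.1
clock: 12.4
tcp_pos: [0.4771, 0.1951, 0.0485]
contact_force: [-2.1, 1.4, 17.9]
width: 0.0102
gripper_force: 36.1
clock: 12.8
tcp_pos: [0.4771, 0.1951, 0.0485]
tcp_rot: [[-0.08, 0.997, 0.002], [0.997, 0.08, 0.001], [0.001, 0.002, -1.0]]
contact_force: [-2.1, 1.2, 18.5]
width: 0.0106
gripper_force: 34.2
[ 0.1414417   0.50006037 -0.13691357] [2.59871445e-01 6.23276034e-01 1.99468451e+00 2.74410613e-04
 5.21472851e-01 1.79980624e-01]
```

Wound to about 14.5 minutes. Now back towards five, i.e. to tool yaw ≈ 0.50.

```bash

python3 -m pendant '[[[0,0,-0.08],[0,0,0],0.89],[[0,0,-0.08],[0,0,0],0.89],[[0,0,-0.08],[0,0,0],0.89],[[0,0,-0.08],[0,0,0],0.89]]' | grep -v rot
python3 -m pendant '[[[0,0,-0.08],[0,0,0],0.89],[[0,0,-0.08],[0,0,0],0.89],[[0,0,-0.08],[0,0,0],0.89],[[0,0,-0.08],[0,0,0],0.89]]' | grep -v rot
python3 -m pendant '[[[0,0,-0.08],[0,0,0],0.89],[[0,0,-0.08],[0,0,0],0.89],[[0,0,-0.08],[0,0,0],0.89],[[0,0,-0.08],[0,0,0],0.89],[[0,0,0],[0,0,0],0.89]]'
python3 -c "
from workcell import *;print(get_state()['torque'])"
```

```text
clock: 13.2
tcp_pos: [0.4771, 0.1951, 0.0485]
contact_force: [-2.3, 0.1, 17.7]
width: 0.0104
gripper_force: 34.4
clock: 13.6
tcp_pos: [0.4771, 0.1951, 0.0485]
contact_force: [-2.5, 0.2, 17.7]
width: 0.0106
gripper_force: 34.4
clock: 14.1
tcp_pos: [0.4772, 0.1951, 0.0485]
tcp_rot: [[-0.865, 0.502, 0.002], [0.502, 0.865, 0.001], [-0.001, 0.002, -1.0]]
contact_force: [-2.7, 1.1, 17.6]
width: 0.0102
gripper_force: 35.4
[0.23508009 0.49982022 0.04413821]
```

```bash

python3 -m pendant '[[[0,0,-0.02],[0,0,0],0.89],[[0,0,0],[0,0,0],0.89],[[0,0,0],[0,0,0],0.82],[[0,0,0],[0,0,0],0.82],[[0,0,0],[0,0,0],0.82]]'
python3 -m pendant '[[[0,0,0],[0,0,-0.1],0.82],[[0,0,0],[0,0,-0.1],0.8],[[0,0,0],[0,0,-0.3],0.8],[[0,0,0],[0,0,-1],0.8],[[0,0,0],[0,0,-1.5],0.8]]'| grep -v rot
python3 -m pendant '[[[0,0,0],[0,0,-3],0.8],[[0,0,0],[0,0,-4],0.7],[[0,0,0],[0,0,-4],0.7],[[0,0,0],[0,0,-4],0.7],[[0,0,0],[0,0,0],0.7]]' 
```

```text
clock: 14.6
tcp_pos: [0.4773, 0.1951, 0.0484]
tcp_rot: [[-0.873, 0.487, 0.002], [0.487, 0.873, 0.001], [-0.002, 0.002, -1.0]]
contact_force: [-1.5, 1.0, 15.8]
width: 0.0152
gripper_force: 7.8
clock: 15.1
tcp_pos: [0.4763, 0.1947, 0.0775]
contact_force: [-0.6, -0.7, -0.6]
width: 0.017
gripper_force: 0.0
clock: 15.6
tcp_pos: [0.478, 0.1952, 0.2326]
tcp_rot: [[-0.873, 0.488, 0.008], [0.488, 0.873, 0.002], [-0.006, 0.006, -1.0]]
contact_force: [0.3, -0.3, -1.1]
width: 0.0257
gripper_force: 0.0
```

```bash

python3 -m pendant '[[[0,0,0],[4.4,1.8,0],0.7],[[0,0,0],[4.4,1.8,0],0.7],[[0,0,0],[4.4,1.8,0],0.7],[[0,0,0],[4.4,1.8,0],0.7],[[0,0,0],[4.4,1.8,0],0.7]]' |head -1
python3 -m pendant '[[[0,0,0],[4.4,1.8,0],0.7],[[0,0,0],[4.4,1.8,0],0.7],[[0,0,0],[4.4,1.8,0],0.7],[[0,0,0],[4.4,1.8,0],0.7],[[0,0,0],[0,0,0],0.7]]' |head -2
python3 - <<'E'
from h import *
old={"top":cv2.imread("pics/top0.png"),"side":cv2.imread("pics/side0.png")}
rows=[]
for n in ("top","side"):
    p=capture(n); cv2.imwrite(f"pics/{n}1.png",p["pixels"])
    for m in mark_of(p,"zero_mark"):
        X=at(p,m["centre"],.034)
        if np.hypot(X[0]-.475,X[1]-.195)<.055: print(n,m["conf"],X)
    new=rect(p,(.475,.195),.0406 if 0 else .034); q=dict(p); q["pixels"]=old[n]
    rows.append(np.hstack([rect(q,(.475,.195),.034),new]))
cv2.imwrite("pics/f1.png",rows[0]); cv2.imwrite("pics/f2.png",rows[1])
E
```

```text
clock: 16.1
clock: 16.6
tcp_pos: [0.2066, 0.5323, 0.2268]
top 0.92 [0.43036167 0.19438703 0.034     ]
top 0.43 [0.48381455 0.19880819 0.034     ]
side 0.61 [0.43270854 0.18708008 0.034     ]
```

View pics/f1.png

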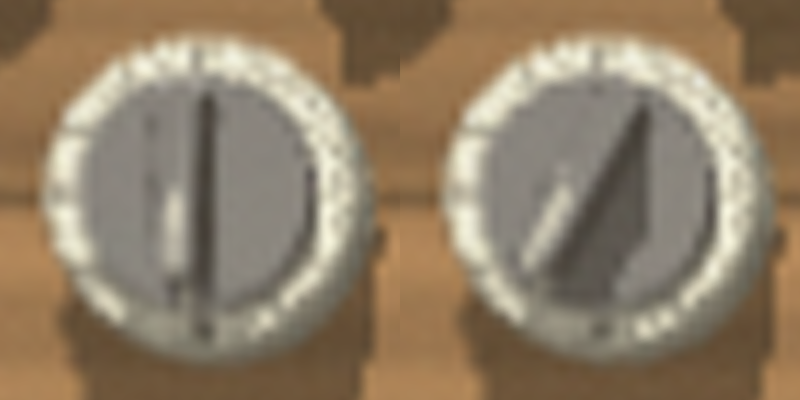

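The pointer's white line now runs from (570,180) to (527,258), about 0.50–0.52 rad past the zero mark at (600,328). That is five minutes. The mark and the opposite tick (598,55) are almost where they were. I'll do a quick registration of the rim and a check that nothing else changed, then hand in.

```bash
python3 - <<'E'
from h import *
im=cv2.cvtColor(cv2.imread("pics/f1.png"),cv2.COLOR_BGR2GRAY); a=im[:,:400].astype(np.float32);b=im[:,400:].astype(np.float32)
m=np.zeros((400,400),np.uint8);cv2.circle(m,(206,196),158,255,-1);cv2.circle(m,(200,195),124,0,-1)
W=np.eye(2,3,dtype=np.float32)
cc,W=cv2.findTransformECC(a,b,W,cv2.MOTION_EUCLIDEAN,(3,300,1e-7),m,5)
print(cc,"rot",np.arctan2(W[1,0],W[0,0]),"shift mm",(W@[204,196,1]-[204,196])/4)
for n in("top","side"):
    d=cv2.absdiff(cv2.imread(f"pics/{n}0.png"),cv2.imread(f"pics/{n}1.png")).max(2)>50
    _,_,st,_=cv2.connectedComponentsWithStats(d.astype(np.uint8)); print(n,[s.tolist() for s in st[1:] if s[4]>15])
E
```

```text
0.9758847933834937 rot 0.0038911575 shift mm [-0.12717927 -0.06062219]
top [[189, 217, 4, 8, 17], [183, 225, 5, 8, 20], [0, 321, 40, 44, 941], [1, 362, 14, 19, 147]]
side [[508, 76, 4, 13, 31], [463, 107, 40, 64, 376], [448, 113, 64, 134, 3521], [429, 167, 14, 7, 44], [420, 185, 8, 13, 16], [406, 186, 11, 20, 54], [406, 207, 13, 9, 53], [416, 219, 5, 5, 18], [421, 230, 22, 15, 78], [404, 239, 13, 16, 68], [439, 240, 14, 6, 27], [471, 245, 41, 39, 476], [429, 246, 42, 26, 643], [401, 257, 8, 6, 39], [352, 264, 89, 120, 5487], [446, 272, 16, 7, 69], [455, 279, 6, 5, 21], [466, 283, 16, 20, 130], [442, 285, 33, 37, 649], [484, 290, 28, 12, 79], [500, 301, 6, 8, 33], [471, 315, 41, 28, 391], [422, 327, 39, 55, 117], [457, 326, 22, 33, 364], [481, 330, 4, 6, 16], [416, 346, 13, 16, 99], [445, 354, 19, 21, 157], [450, 360, 49, 24, 676]]
```

The timer turned 0.004 rad and shifted 0.1 mm. The only other differences in the pictures are the arm.

```bash
python3 -c "
from workcell import *;print(hand_in())"
```

```text
the job is handed in; nothing more can be done
None
```

I wound the timer to about 14.5 minutes, brought it back to five under an 18 N press and released it. It stayed in place (about 0.1 mm and 0.004 rad from the images), nothing else moved, and the job is handed in.

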